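# Set the fume damper three clicks open

### The job

Set the fume extraction before the burner is lit: with a fingertip, push the red-knobbed damper lever on top of the duct back until it is fully shut against its stop, so that the count starts from there. Then push it open three clicks and leave it resting in that third notch, without ever running past it. Only push the lever, never grip it, and leave the flask, the cup of rods and the paddle where they are.

Things in the scene. Friction and masses are not known exactly. Their poses are not given: they have to be found in the camera images.
- damper_lever (a joint): Angle of the damper lever about its upright pivot, rad. 0 = shut, at the stop: it points along the hood's -x, across the duct (to the robot). It grows counter-clockwise seen from above (knob towards the hood's -y, away from the mouth), to 1.571 = wide open. Notches 0.262 apart: 0 (shut), 0.262 first click, 0.524 second, 0.785 third, on to 1.571. It starts in or near the first or second notch.
- lever_arm: The damper lever: a level steel bar 14 mm wide and 6 mm thick, 105 mm long from its pivot to an upright red knob on its outer end. Origin: on the upright pivot axis, in the middle of the bar's thickness, 220 mm above the bench; it turns but does not shift. Its own -x points level along the bar to the knob; y: level to the shutting side (opening moves the knob towards -y); z up.
- lever_knob (a point): Middle of the red knob, on its axis, 246 mm above the bench, 105 mm from the pivot. Knob: upright cylinder, 20 mm in diameter, 45 mm tall, standing on the bar; free space beneath. Detent: leaving a notch takes about 6 N sideways at the knob; half way to the next (0.13 rad, 14 mm here) resistance vanishes and the lever jumps ahead of the finger to the middle of that notch and stays.
- hood: Extraction hood, fixed: level galvanised duct, 125 mm diameter, along its y, top 188 mm above the bench; flares from y = 110 mm to a mouth 232 mm wide (top 241 mm high) at y = 200 mm, bends down through the bench at y = -350 mm. On it a ridged quadrant plate of radius 82 mm about the pivot, ridges 208 mm high, stop pins 225 mm high at radius 76 mm. Origin: on the bench under the pivot; z up.
- burner: The unlit bench burner, fixed: blue body and brass head on a steel foot 130 by 150 mm, up to 210 mm tall, about 0.42 m from the pivot before the hood's mouth. Origin: on the bench near its head; its head points along its own -y.
- flask: Conical glass flask standing loose on the bench, 82 mm across its foot, 138 mm tall. Origin: centre of its underside. Must stay where it is.
- rod_cup: Terracotta cup, 72 mm in diameter and 100 mm tall, with glass rods standing in it up to 215 mm above the bench; loose. Origin: centre of its underside. Must stay where it is.
- paddle: Black graphite paddle with a wooden handle lying loose on the bench, about 205 mm long, 50 mm wide, 26 mm high. Origin: on the bench at its ferrule, blade towards its own +x. Must stay where it is.

How it is judged:
By the outcome, as a careful person would: the job done as asked, in the order asked, and still so for the second after the job is handed in, with the robot touching nothing.
It also fails if it takes over 64 s, if anything falls off the work surface, if the arm or the gripper's body presses on something with over 40 N, if the wrist force passes 120 N, or if a joint passes its speed limit or range.

### The arm

A 6-joint arm with a two-finger parallel gripper is mounted at the origin on the work surface. World frame = base frame: x ahead of the robot, y to its left, z up, the work surface at z = 0. Lengths are in m, angles in degrees, forces in N, time in s.
With the tool pointing down it reaches from about 0.325 to 0.9 m from the base axis. Payload 6.1 kg.
Tool frame: the origin (TCP) lies on the centre line of the jaws, within the pads' length; the fingertips stand r.tip_reach ahead of it and the grasp point (between the pads) is the TCP (r.tip_reach is the distance from the TCP to the fingertips, in m); y points along the fingers, z is the direction in which the jaws open and shut, and the axes are right-handed (so a half turn about y gives the same grasp; the last joint's range is limited). The gripper opens to 85 mm and grips with 20 to 120 N. Pads are 22 mm wide; open, the fingers measure 114 mm over their backs; the gripper's body (76 mm by 85 mm) begins 54 mm behind the grasp point. The pads swing forward as they close: fully open they stand 13 mm farther back than shut.
Start: joints at [-75.35, 12.628, 87.462, -0, 79.91, -7.225], TCP at [0.233, -0.58, 0.218] pointing down, gripper open.
Joint ranges: [-170.65, 170.65], [-52.31, 119.04], [5.05, 147.46], [-71.25, 251.25], [11.57, 151.72], [-153.62, 153.62]. Speed limits (degrees/s): [147.25, 147.25, 172.46, 180, 180, 180].

### API

Orientations are given as [roll, pitch, yaw] about the fixed x, y, z axes, in that order (R = Rz(yaw) Ry(pitch) Rx(roll)).
In Python, from workcell import sensors, optics, finish_job, nets, r gives the robot as it stands.
- The arm moves only by the tool move_arm, never from a script. Its arguments are lists of equal length, an entry for each row: "xyz": the shift along the tool's x, y, z in mm, a list of three; "spin": the turn about the tool's y in degrees. In form: {"xyz": [[dx, dy, dz], ...], "spin": [spin, ...]}. A call has 1 to 12 rows; each row is the pose to reach, as a shift and turn from the pose commanded when the call began, along the tool's axes at that moment; what a row does not reach only later rows make up. A row lasts 1/10 s, in which the tool goes at most 50 mm and 8.59 degrees, less where a joint would pass 70% of its speed; a pose out of reach is approached as far as the arm can. A call with a gripper value outside its range is refused whole. "hand" is the closure, from 0 (fully open) to 1 (shut), set as the call begins (left out, the last holds). The fingers move at their own pace and stop on an object; "squeeze" is the grip in N (left out, the last holds). Time passes only in rows, so rows that repeat a pose let the fingers close. It gives the time, the measured TCP pose, the force and the opening at its end, in the units of the state.
- sensors.observe(): the state, without advancing time (a new reading comes with each control period).
- optics.get_image(name): name is "scene" or "top"; returns (picture, depth): 420x560x3 uint8, red, green, blue; 420x560 float32, m along the optical axis (not along the pixel's ray), 0 where there is no reading.
- optics.get_calibration(name): a dict with "fx", "fy", "cx", "cy" (pixels), "R" (3x3) and "t" (3): a world point X has camera coordinates R X + t. Camera axes: x right, y down, z forward; pixel columns grow to the right and rows downward; lengths in m; the calibration is good to about 2 mm. A picture is of the moment at which its call begins. get_calibration takes no time and is no camera call.
- finish_job(): hands the job in, once; it reports no verdict.
Trained networks look in the newest picture that a camera, given by its name, has taken for a name from the list of things; names that differ only in an ending like _2 or _b are one class to them, and where a whole thing is asked for, a point or a joint stands for the part that bears it (a point fixed in the world has none). Each returns a list of dicts, best first, with "confidence" (0 to 1); they miss things now and then, are a little off and sometimes report something else, mostly with a low value. They report only what shows in the picture. A call takes as long as a camera call.
- nets.find_in(camera, query): "point" ([x, y, z] in m, in world coordinates, good to about 4 mm: the middle of the surface that is visible of it).
The state is a dict: "time_s": time; "joint_pos": joint angles; "dq": joint speeds; "effort": joint torques, N m; "tool_pos": TCP position; "orientation": TCP orientation; "force": force on the tool from outside, world axes, zero at the start; "torque": the same for the moment, N m; "gripper_width": finger opening in m.
Only numpy, scipy, OpenCV 4.12 (cv2) and the standard library are available. Lean on these libraries where they do the work, as an engineer would, in place of code of your own. Each camera call takes 0.05 s, during which the arm holds its last target. There are 200 camera calls.

## Working session

There is one attempt and no reset: what is moved stays moved. The work goes in short steps, Python scripts to look and compute and a tool call to move; the robot and the scene stay as the last step left them, time stands still between calls to the robot, and variables do not carry over. Pictures are saved under pics/ and viewed, about 8 in all and at most 12, crops included, and the job is handed in when it is done.

Besides the shell and the picture viewer there is one more tool, called after "Call:" in YAML: its name, and indented under it one key for each argument. move_arm: Moves the arm, as the interface text tells. Its arguments: {"type":"object","properties":{"xyz":{"type":"array"},"spin":{"type":"array"},"hand":{"type":"number"},"squeeze":{"type":"number"}},"required":["xyz","spin"]}

```bash
mkdir -p pics; python3 - <<'E'
from workcell import sensors, optics, nets, r
import cv2
print(sensors.observe(), r.tip_reach)
for c in("scene","top"):
    p,d=optics.get_image(c); cv2.imwrite(f"pics/{c}0.png",p[:,:,::-1])
    for q in("lever_knob","lever_arm","hood","burner","flask","rod_cup","paddle"):
        print(c,q,[(x['point'],round(x['confidence'],2)) for x in nets.find_in(c,q)[:2]])
E
```

```text
{'time_s': 0.0, 'joint_pos': array([-7.53504192e+01,  1.26746351e+01,  8.75253055e+01,  2.11929140e-03,
        7.99095148e+01, -7.22354500e+00]), 'dq': array([ 0.0078759 ,  0.06589968,  0.02885147, -0.00101823, -0.0156392 ,
       -0.06879164]), 'effort': array([-5.61521101e-04, -4.96895885e+01, -3.89398456e+01, -1.11719787e-04,
        1.11317934e-02, -5.70328957e-07]), 'tool_pos': array([ 0.23271055, -0.57939416,  0.21691006]), 'orientation': array([-9.01083243e+01,  1.58322509e-02, -1.58127263e+02]), 'force': array([ 0.81826397, -0.35381324, -0.06565369]), 'torque': array([-0.03832636,  0.02942802,  0.01339745]), 'gripper_width': 0.08549714278803337} 0.019
scene lever_knob [([0.5642, -0.0019, 0.2202], 0.75)]
scene lever_arm [([0.5647, -0.0052, 0.2259], 0.74)]
scene hood [([0.594, -0.1487, 0.1701], 0.75)]
scene burner [([0.7606, 0.4359, 0.0043], 0.9)]
scene flask [([0.4845, 0.1636, 0.0649], 0.91)]
scene rod_cup [([0.4214, -0.1901, 0.0908], 0.8), ([0.5638, -0.0028, 0.2201], 0.25)]
scene paddle [([0.4165, 0.0204, 0.0152], 0.58)]
top lever_knob [([0.5781, 0.0058, 0.2231], 0.91), ([0.4861, 0.1791, 0.0491], 0.57)]
top lever_arm [([0.5776, 0.0034, 0.2207], 0.86)]
top hood []
top burner [([0.7376, 0.4253, 0.001], 0.62)]
top flask [([0.4841, 0.1757, 0.0491], 0.82)]
top rod_cup [([0.4171, -0.1766, 0.0903], 0.68)]
top paddle [([0.409, 0.0283, 0.015], 0.69)]
```

View pics/scene0.png

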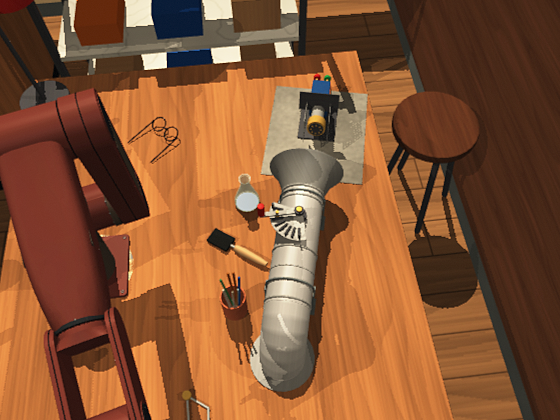

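View pics/top0.png

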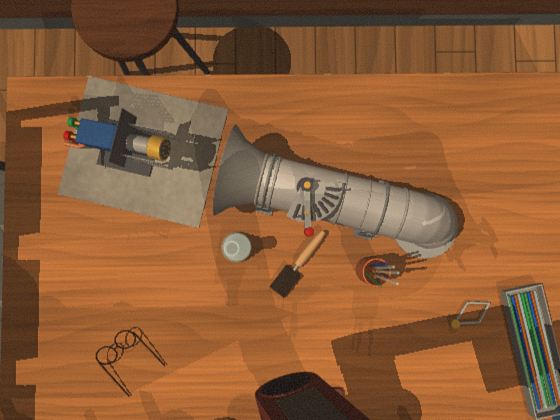

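The scene view shows the red knob at about (261,210) and the brass pivot cap at (299,210). In the top view they are at (309,231) and (307,185). The flask (237,247) is left of the knob, and the paddle (300,262) and the rod cup (378,270) are below and to the right. Next I'll fit the pivot, the knob and the duct axis.

```bash
cat > h.py <<'E'
import numpy as np, cv2
from workcell import sensors, optics, nets, r
from scipy.optimize import least_squares
def cloud(c):
    p,d=optics.get_image(c); k=optics.get_calibration(c)
    v,u=np.mgrid[:420,:560]; P=np.stack([(u-k['cx'])/k['fx']*d,(v-k['cy'])/k['fy']*d,d],-1)
    W=(P-k['t'])@np.array(k['R']); W[d==0]=np.nan
    return p,W
def blobs(p,W):
    h=cv2.cvtColor(p,cv2.COLOR_RGB2HSV).astype(int); H,S,V=h[...,0],h[...,1],h[...,2]
    z=W[...,2]; near=(abs(W[...,0]-.62)<.16)&(abs(W[...,1]-.01)<.16)
    red=near&((H<7)|(H>173))&(S>150)&(V>60)&(z>.19)
    yel=near&(H>15)&(H<35)&(S>120)&(z>.19)
    return red,yel
E
python3 - <<'E'
from h import *
k=None
for c in("top","scene"):
    p,W=cloud(c); red,yel=blobs(p,W)
    for n,m in(("red",red),("yel",yel)):
        q=W[m]; print(c,n,m.sum(),np.round(np.median(q,0),4),np.round(q.min(0),4),np.round(q.max(0),4))
    kk=optics.get_calibration(c); print("cam",-np.array(kk['R']).T@kk['t'],kk['fx'])
    if c=="top":
        z=W[...,2]; m=(z>.13)&(z<.192)&(abs(W[...,0]-.63)<.12)&(W[...,1]<.06)&(W[...,1]>-.25); q=W[m]
        f=lambda a:np.hypot((q[:,0]-a[0])*np.cos(a[1])+(q[:,1])*np.sin(a[1]),q[:,2]-.1255)-.0625
        s=least_squares(f,[.66,0.2],loss='soft_l1',f_scale=.003); print("x0@y=0, yaw",s.x[0],np.degrees(s.x[1]),np.median(abs(s.fun)))
    a=p[130:280,220:400] if c=="top" else p[160:280,220:360]
    cv2.imwrite(f"pics/{c}1.png",cv2.resize(a,None,fx=4,fy=4,interpolation=2)[:,:,::-1])
E
```

```text
top red 67 [0.5204 0.0041 0.2681] [ 0.5119 -0.0065  0.2388] [0.5291 0.0116 0.2718]
top yel 54 [0.6237 0.0022 0.2312] [ 0.5611 -0.0048  0.2236] [0.6337 0.0089 0.2353]
cam [0.5082222  0.07928245 1.21417893] 441.9316753771685
x0@y=0, yaw 0.6237581744398629 -14.602878881340683 0.0010243551989867587
scene red 75 [ 0.5185 -0.0045  0.2619] [ 0.5095 -0.01    0.2264] [0.5267 0.0098 0.2715]
scene yel 44 [0.6194 0.0035 0.2282] [ 0.5596 -0.0061  0.2012] [0.6302 0.0228 0.2343]
cam [ 0.50025699 -0.73371454  1.51367929] 540.397886456346
```

Call:
move_arm:
  xyz:
    - [0,-40,0]
    - [0,-80,0]
    - [-30,-110,-25]
    - [-65,-110,-53]
    - [-100,-110,-81]
    - [-135,-110,-109]
    - [-170,-110,-137]
    - [-205,-110,-166]
    - [-240,-110,-194]
    - [-275,-110,-222]
    - [-310,-110,-250]
    - [-345,-110,-279]
  spin: [0,-6,-12,-18,-24,-31,-38,-45,-52,-60,-68,-76]
  hand: 1
  squeeze: 20

```text
time_s: 2.1
tool_pos: [0.4497, -0.1909, 0.3283]
orientation: [-90.0, -0.0, -81.8]
force: [0.4, -0.6, 0.2]
gripper_width: 0.0001
```

Call:
move_arm:
  xyz:
    - [-36,0,27]
    - [-72,0,54]
    - [-107,0,81]
    - [-122,0,92]
    - [-122,0,92]
    - [-122,30,92]
    - [-122,50,92]
    - [-122,65,92]
    - [-122,65,92]
  spin: [0,0,0,0,0,0,0,0,0]

```text
time_s: 3.0
tool_pos: [0.5219, -0.0596, 0.2606]
orientation: [-90.2, 0.1, -82.2]
force: [-0.6, -0.6, -0.3]
gripper_width: 0.0003
```

```bash
cat >> h.py <<'E'
Pv=np.array([.6237,.0022]); n=np.array([.137,-.9905]); u=np.array([-.9905,-.137])
def nu():
    s=sensors.observe(); d=s['tool_pos'][:2]-Pv
    print("t",round(s['time_s'],2),"n,u mm",np.round(1e3*np.array([d@n,d@u]),1),"z",s['tool_pos'][2].round(4),"F_n,u,z",np.round([s['force'][:2]@n,s['force'][:2]@u,s['force'][2]],1))
def lever(tag=None):
    for c in("top","scene"):
        p,W=cloud(c); red,_=blobs(p,W); q=W[red]
        if len(q):
            for nm,m in(("mid",(q.min(0)+q.max(0))/2),("med",np.median(q,0))):
                d=m[:2]-Pv; print(c,nm,len(q),"lever deg",round(np.degrees(np.arctan2(d[1],d[0]))%360-165.4,1),"R",round(np.hypot(*d),4))
        if tag:
            a=p[150:270,230:380] if c=="top" else p[160:280,210:360]
            cv2.imwrite(f"pics/{tag}_{c}.png",cv2.resize(a,None,fx=4,fy=4,interpolation=2)[:,:,::-1])
E
python3 -c "
from h import *
nu(); lever('a')"
```

```text
t 3.0 n,u mm [ 47.3 109.3] z 0.2606 F_n,u,z [ 0.5  0.6 -0.3]
top mid 2770 lever deg 41.6 R 0.1209
top med 2770 lever deg 44.3 R 0.1275
scene mid 1887 lever deg 43.0 R 0.1208
scene med 1887 lever deg 47.5 R 0.1197
```

```bash
python3 -c "
import cv2,numpy as np
cv2.imwrite('pics/a.png',cv2.resize(np.hstack([cv2.imread('pics/a_top.png'),cv2.imread('pics/a_scene.png')]),(800,320)) )"
```

```text
(no output)
```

View pics/a.png

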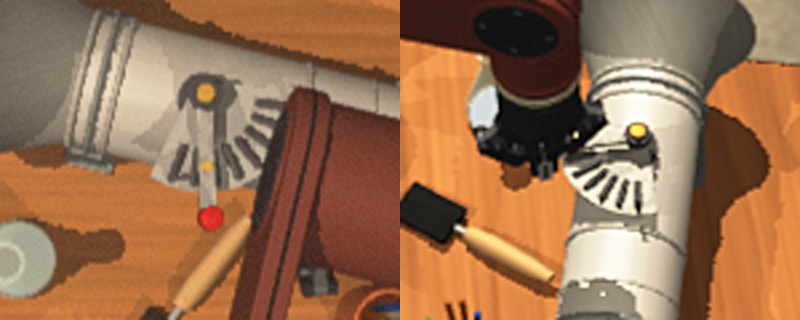

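The knob shows at (210,217) in the left half (top view), with the bar running up to the pivot cap at (206,92). The fingers are on the opening side, clear of it. I'll approach and push shut in small steps.

Call:
move_arm:
  xyz:
    - [-15,0,0]
    - [-30,0,0]
    - [-34,0,0]
    - [-37,0,0]
    - [-40,0,0]
    - [-43,0,0]
    - [-46,0,0]
    - [-46,0,0]
  spin: [0,0,0,0,0,0,0,0]

```text
time_s: 3.9
tool_pos: [0.5171, -0.0133, 0.263]
orientation: [-90.0, 0.0, -82.1]
force: [-0.2, -0.7, -0.2]
gripper_width: 0.0
```

```bash
sed -i 's/(z>.19)$/(z>.19)\&(z<.276)/' h.py; sed -i "s/(V>60)&(z>.19)/(V>60)\&(z>.19)\&(z<.276)/" h.py; python3 -c "
from h import *
nu(); lever('b')"
```

```text
t 3.9 n,u mm [  0.8 107.7] z 0.263 F_n,u,z [ 0.7  0.3 -0.2]
scene mid 22 lever deg 18.6 R 0.1065
scene med 22 lever deg 19.5 R 0.1054
```

```bash
python3 -c "
import cv2,numpy as np
cv2.imwrite('pics/b.png',cv2.resize(np.hstack([cv2.imread('pics/b_top.png'),cv2.imread('pics/b_scene.png')]),(800,320)) )"
```

```text
(no output)
```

View pics/b.png

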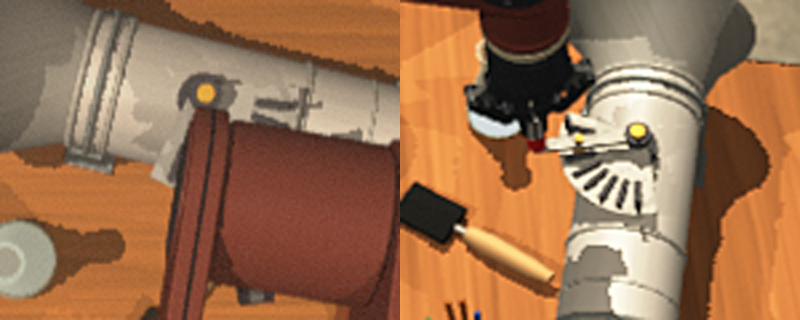

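The scene view shows the finger in front of the knob (537,145), with the lever still in its notch and no force yet, so the tip is narrower than I assumed. I'll creep on.

Call:
move_arm:
  xyz:
    - [-1.5,0,0]
    - [-3,0,0]
    - [-4,0,0]
    - [-4,0,0]
  spin: [0,0,0,0]

```text
time_s: 4.4
tool_pos: [0.5166, -0.0095, 0.263]
orientation: [-90.0, 0.0, -82.1]
force: [0.5, 0.1, 0.1]
gripper_width: -0.0003
```

```bash
python3 -c "
from h import *
nu(); lever()"
```

```text
t 4.4 n,u mm [ -3.1 107.6] z 0.263 F_n,u,z [-0.  -0.5  0.1]
scene mid 32 lever deg 18.4 R 0.1063
scene med 32 lever deg 19.4 R 0.1057
```

Call:
move_arm:
  xyz:
    - [-1,0,0]
    - [-2,0,0]
    - [-3,0,0]
    - [-3,0,0]
  spin: [0,0,0,0]

```text
time_s: 4.9
tool_pos: [0.5162, -0.0064, 0.263]
orientation: [-90.0, 0.0, -82.1]
force: [0.4, 0.1, -0.7]
gripper_width: -0.0001
```

```bash
python3 -c "
from h import *
nu(); lever()"
```

```text
t 4.9 n,u mm [ -6.2 107.6] z 0.263 F_n,u,z [-0.1 -0.5 -0.7]
scene mid 39 lever deg 19.2 R 0.1061
scene med 39 lever deg 19.2 R 0.1053
```

```bash
python3 -c "
from h import *
p,W=cloud('scene'); red,_=blobs(p,W); q=W[red]
print(q.min(0),q.max(0)); v,u_=np.where(red); print(v.min(),v.max(),u_.min(),u_.max())
k=optics.get_calibration('scene')
def pr(X):
    c=np.array(k['R'])@X+k['t']; return np.round([c[0]/c[2]*k['fx']+k['cx'],c[1]/c[2]*k['fy']+k['cy']],1)
for th in(0,15,30):
    a=np.radians(165.4+th); 
    for z in(.2235,.2685): print(th,z,pr(np.array([Pv[0]+.105*np.cos(a),Pv[1]+.105*np.sin(a),z])))
s=sensors.observe()['tool_pos']; print('tip',pr(s-[0,0,.019]),'tcp',pr(s))
cv2.imwrite('pics/c.png',cv2.resize(p[170:240,220:320],None,fx=8,fy=8,interpolation=2)[:,:,::-1])"
```

```text
[ 0.51047889 -0.01074139  0.22324735] [0.52539256 0.000843   0.26732927]
208 216 258 263
0 0.2235 [261.2 205.8]
0 0.2685 [260.6 197.4]
15 0.2235 [261.  214.4]
15 0.2685 [260.3 206.1]
30 0.2235 [263.3 222.9]
30 0.2685 [262.7 214.8]
tip [260.  213.4] tcp [259.7 209.8]
```

View pics/c.png

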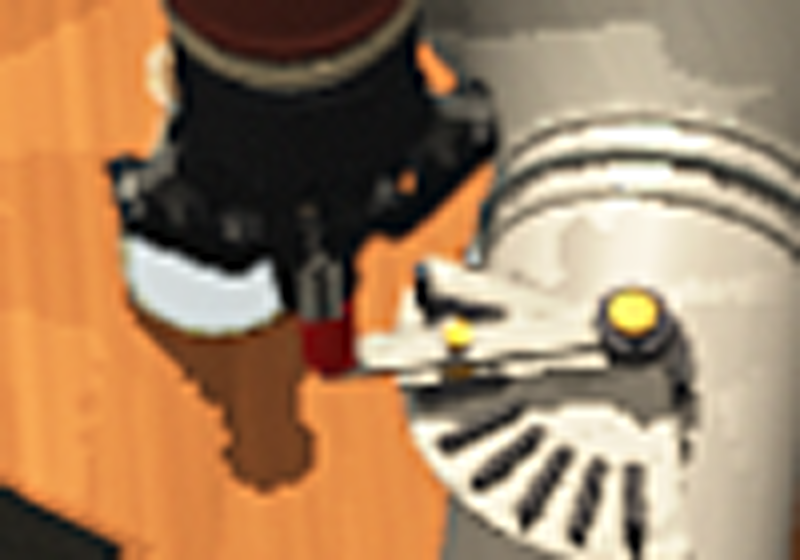

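```bash
python3 -c "
from h import *
p,W=cloud('scene')
for v in range(192,220,2): print(v,[tuple(np.round(1e3*W[v,c]).astype(int)) for c in(257,259,261,263)],p[v,260])
nu()
p0=cv2.imread('pics/scene0.png')[:,:,::-1]; h=cv2.cvtColor(p0.copy(),cv2.COLOR_RGB2HSV).astype(int)
m=((h[...,0]<7)|(h[...,0]>173))&(h[...,1]>150); m[:190]=0;m[230:]=0;m[:,:245]=0;m[:,275:]=0
v,c=np.where(m);print(v.min(),v.max(),c.min(),c.max())
"
```

```text
192 [(np.int64(512), np.int64(-43), np.int64(412)), (np.int64(517), np.int64(-42), np.int64(409)), (np.int64(522), np.int64(-43), np.int64(410)), (np.int64(527), np.int64(-40), np.int64(404))] [18 19 20]
194 [(np.int64(513), np.int64(-17), np.int64(361)), (np.int64(518), np.int64(-16), np.int64(359)), (np.int64(523), np.int64(-17), np.int64(359)), (np.int64(527), np.int64(-23), np.int64(368))] [14 13 14]
196 [(np.int64(512), np.int64(-25), np.int64(365)), (np.int64(517), np.int64(-1), np.int64(325)), (np.int64(522), np.int64(-17), np.int64(350)), (np.int64(527), np.int64(-24), np.int64(359))] [12 13 16]
198 [(np.int64(511), np.int64(-25), np.int64(355)), (np.int64(517), np.int64(-1), np.int64(314)), (np.int64(522), np.int64(-19), np.int64(343)), (np.int64(527), np.int64(-21), np.int64(346))] [22 24 23]
200 [(np.int64(511), np.int64(-23), np.int64(342)), (np.int64(517), np.int64(-5), np.int64(311)), (np.int64(521), np.int64(-17), np.int64(330)), (np.int64(526), np.int64(-16), np.int64(328))] [ 8 10 11]
202 [(np.int64(511), np.int64(-20), np.int64(328)), (np.int64(516), np.int64(-16), 
[... 1113 characters left out ...]
253))] [101  11  10]
214 [(np.int64(509), np.int64(135), np.int64(-5)), (np.int64(513), np.int64(-7), np.int64(241)), (np.int64(519), np.int64(-9), np.int64(243)), (np.int64(524), np.int64(-7), np.int64(240))] [102  16  13]
216 [(np.int64(509), np.int64(127), np.int64(-4)), (np.int64(513), np.int64(-4), np.int64(226)), (np.int64(518), np.int64(-8), np.int64(231)), (np.int64(524), np.int64(-7), np.int64(229))] [85 19 17]
218 [(np.int64(508), np.int64(118), np.int64(-1)), (np.int64(514), np.int64(116), np.int64(0)), (np.int64(521), np.int64(116), np.int64(-1)), (np.int64(527), np.int64(113), np.int64(4))] [243 153  76]
t 5.1 n,u mm [ -6.  107.7] z 0.263 F_n,u,z [ 0.5  0.9 -0.1]
203 216 257 264
```

The crop shows the fingertip ending at about (320,315). By depth its underside is at z≈0.283, so it sits above the knob top (0.268), about 40 mm higher than tip_reach implied. That explains the lack of contact. I'll back off, go lower and look again.

Call:
move_arm:
  xyz:
    - [15,0,0]
    - [34,0,0]
    - [34,12,0]
    - [34,24,0]
    - [34,34,0]
    - [34,34,0]
  spin: [0,0,0,0,0,0]

```text
time_s: 5.7
tool_pos: [0.5193, -0.0396, 0.2262]
orientation: [-90.2, 0.1, -82.1]
force: [-1.2, 0.3, -0.6]
gripper_width: 0.0001
```

```bash
python3 -c "
from h import *
p,W=cloud('scene'); nu()
for v in range(204,236,2): print(v,[tuple((1e3*W[v,c]).round().astype(int).tolist()) for c in(257,260,263)])
cv2.imwrite('pics/d.png',cv2.resize(p[180:250,220:320],None,fx=8,fy=8,interpolation=2)[:,:,::-1])"
```

```text
t 5.75 n,u mm [ 27.3 108.5] z 0.2274 F_n,u,z [ 0.2 -0.8  0.7]
204 [(509, -77, 413), (516, -77, 411), (524, -76, 409)]
206 [(509, -76, 402), (516, -78, 403), (523, -76, 399)]
208 [(509, -74, 389), (516, -76, 391), (523, -75, 388)]
210 [(508, -77, 384), (515, -78, 384), (523, -77, 381)]
212 [(508, -73, 368), (515, -78, 375), (522, -74, 366)]
214 [(507, -57, 330), (515, -56, 327), (523, -34, 286)]
216 [(507, -60, 325), (514, -58, 321), (523, -40, 287)]
218 [(506, -60, 315), (514, -57, 308), (522, -43, 281)]
220 [(506, -47, 281), (514, -51, 288), (522, -46, 277)]
222 [(506, -38, 255), (513, -49, 272), (521, -50, 273)]
224 [(506, 99, -6), (513, -47, 259), (521, -50, 263)]
226 [(505, 90, -3), (512, -48, 248), (520, -53, 257)]
228 [(505, 81, 1), (514, 75, 9), (524, 80, -3)]
230 [(504, 74, 0), (513, 74, -3), (523, 70, 3)]
232 [(503, 67, 1), (513, 64, 3), (522, 68, -6)]
234 [(503, 60, 0), (512, 57, 2), (522, 57, 1)]
```

View pics/d.png

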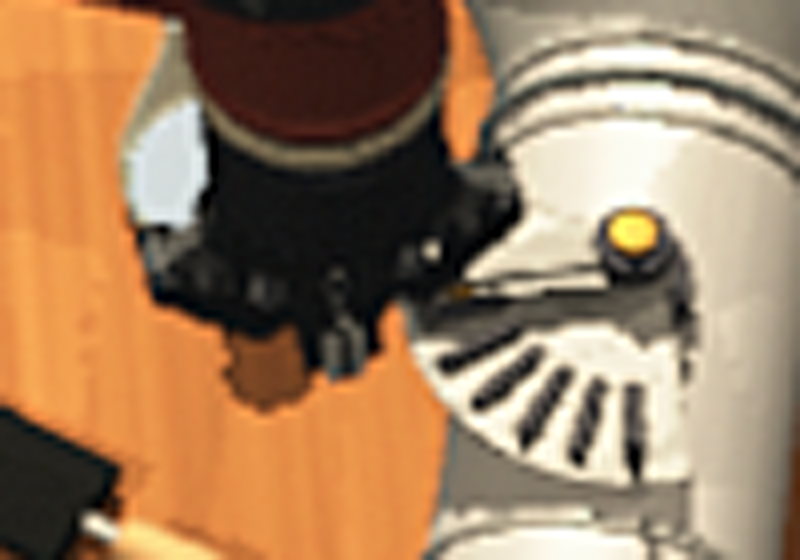

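The fingertip is now at about (345,375) in the crop, z≈0.25, and the fingers hang in front of the knob's height range. I'll push towards shut.

Call:
move_arm:
  xyz:
    - [-10,0,0]
    - [-16,0,0]
    - [-19,0,0]
    - [-22,0,0]
    - [-25,0,0]
    - [-25,0,0]
  spin: [0,0,0,0,0,0]

```text
time_s: 6.35
tool_pos: [0.518, -0.016, 0.2296]
orientation: [-89.9, -0.1, -82.1]
force: [1.1, -3.6, 0.2]
gripper_width: 0.0001
```

```bash
python3 -c "
from h import *
nu(); lever()"
```

```text
t 6.35 n,u mm [  3.5 107.2] z 0.2296 F_n,u,z [ 3.7 -0.6  0.2]
```

Contact: 3.7 N against the push, as expected. I'll continue past the half-way point.

Call:
move_arm:
  xyz:
    - [-2,0,0]
    - [-4,0,0]
    - [-6,0,0]
    - [-8,0,0]
    - [-10,0,0]
    - [-12,0,0]
    - [-12,0,0]
  spin: [0,0,0,0,0,0,0]

```text
time_s: 7.15
tool_pos: [0.5153, -0.003, 0.2286]
orientation: [-90.1, 0.0, -82.1]
force: [0.0, 0.2, 0.6]
gripper_width: 0.0001
```

```bash
python3 -c "
from h import *
nu(); lever()"
```

```text
t 7.15 n,u mm [ -9.8 108.1] z 0.2286 F_n,u,z [-0.2 -0.   0.6]
```

The force dropped to zero, so the lever has jumped ahead. I'll follow on to feel the stop.

Call:
move_arm:
  xyz:
    - [-3,0,0]
    - [-5,0,0]
    - [-7,0,0]
    - [-9,0,0]
    - [-10,0,0]
    - [-10,0,0]
  spin: [0,0,0,0,0,0]

```text
time_s: 7.85
tool_pos: [0.5144, 0.0064, 0.229]
orientation: [-90.0, 0.0, -82.1]
force: [0.2, -0.4, 0.6]
gripper_width: 0.0003
```

Call:
move_arm:
  xyz:
    - [-1,0,0]
    - [-2,0,0]
    - [-2,0,0]
  spin: [0,0,0]

```text
time_s: 8.15
tool_pos: [0.5143, 0.0079, 0.229]
orientation: [-90.0, -0.1, -82.1]
force: [1.0, -1.4, 0.2]
gripper_width: -0.0002
```

```bash
python3 -c "
from h import *
nu(); lever()"
```

```text
t 8.15 n,u mm [-20.6 107.6] z 0.229 F_n,u,z [ 1.5 -0.8  0.2]
scene mid 1 lever deg 2.7 R 0.0959
scene med 1 lever deg 2.7 R 0.0959
```

Light contact now. I'll press a bit more to confirm the stop is hard.

Call:
move_arm:
  xyz:
    - [-1,0,0]
    - [-2,0,0]
    - [-2,0,0]
  spin: [0,0,0]

```text
time_s: 8.55
tool_pos: [0.5143, 0.0081, 0.2291]
orientation: [-90.0, -0.2, -82.2]
force: [1.6, -8.8, -0.8]
gripper_width: 0.0002
```

```bash
python3 -c "
from h import *
nu()"
```

```text
t 8.55 n,u mm [-20.9 107.6] z 0.2291 F_n,u,z [ 8.9 -0.3 -0.8]
```

Hard stop: the TCP stays at n≈-20.9 while the force rises to 9 N, so the lever is fully shut. Now I'll back off, go over the knob to the other side and come down.

Call:
move_arm:
  xyz:
    - [8,0,0]
    - [20,0,0]
    - [20,-30,0]
    - [20,-55,0]
    - [20,-55,0]
    - [-15,-55,0]
    - [-50,-55,0]
    - [-57,-55,0]
    - [-57,-55,0]
  spin: [0,0,0,0,0,0,0,0,0]

```text
time_s: 9.45
tool_pos: [0.5057, 0.0675, 0.2833]
orientation: [-90.1, 0.0, -82.0]
force: [0.3, 0.3, -0.5]
gripper_width: -0.0
```

```bash
python3 -c "
from h import *
nu(); lever('e')
a=cv2.imread('pics/e_top.png');b=cv2.imread('pics/e_scene.png')
cv2.imwrite('pics/e.png',cv2.resize(np.hstack([a,b]),(800,320)))"
```

```text
t 9.45 n,u mm [-80.8 107.9] z 0.2833 F_n,u,z [-0.2 -0.3 -0.5]
scene mid 77 lever deg 0.7 R 0.1051
scene med 77 lever deg 3.4 R 0.1042
```

View pics/e.png

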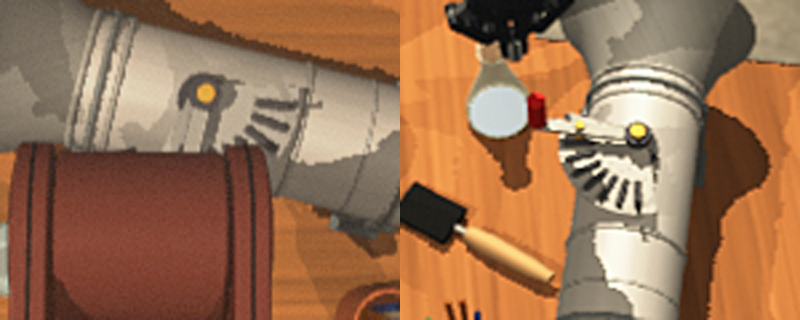

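The right half shows the lever shut, with the knob at (537,110) and measured at about 0.7°. The fingers are on the far side. I'll go down and push one click.

Call:
move_arm:
  xyz:
    - [0,25,0]
    - [0,54,0]
    - [0,54,0]
    - [12,54,0]
    - [20,54,0]
    - [23,54,0]
    - [25,54,0]
    - [25,54,0]
  spin: [0,0,0,0,0,0,0,0]

```text
time_s: 10.35
tool_pos: [0.5085, 0.0421, 0.2314]
orientation: [-90.1, 0.1, -82.2]
force: [-8.6, 4.9, 2.8]
gripper_width: 0.0002
```

```bash
python3 -c "
from h import *
nu(); lever()"
```

```text
t 10.35 n,u mm [-55.3 108.7] z 0.2314 F_n,u,z [-6.   7.8  2.8]
scene mid 80 lever deg 1.1 R 0.1058
scene med 80 lever deg 5.5 R 0.1045
```

There's an outward force of 7.8 N, so the knob is meeting the finger's inner corner. I'll back off, shift 10 mm inward and push again.

Call:
move_arm:
  xyz:
    - [-10,0,0]
    - [-10,0,10]
    - [-10,0,10]
    - [-4,0,10]
    - [-2,0,10]
    - [0,0,10]
    - [0,0,10]
  spin: [0,0,0,0,0,0,0]

```text
time_s: 11.15
tool_pos: [0.5188, 0.0435, 0.2301]
orientation: [-90.1, 0.1, -82.1]
force: [-3.3, 3.3, 1.6]
gripper_width: -0.0001
```

```bash
python3 -c "
from h import *
nu(); lever()"
```

```text
t 11.15 n,u mm [-55.3  98.3] z 0.2301 F_n,u,z [-3.7  2.8  1.6]
scene mid 78 lever deg 1.4 R 0.1056
scene med 78 lever deg 6.7 R 0.1041
```

Call:
move_arm:
  xyz:
    - [2,0,0]
    - [4,0,0]
    - [6,0,0]
    - [8,0,0]
    - [9,0,0]
    - [9,0,0]
  spin: [0,0,0,0,0,0]

```text
time_s: 11.85
tool_pos: [0.5211, 0.0338, 0.2302]
orientation: [-90.0, -0.0, -82.2]
force: [-0.3, 0.5, -1.2]
gripper_width: -0.0002
```

```bash
python3 -c "
from h import *
nu(); lever()"
```

```text
t 11.85 n,u mm [-45.4  97.3] z 0.2302 F_n,u,z [-0.5  0.3 -1.2]
scene mid 78 lever deg 12.0 R 0.1054
scene med 78 lever deg 18.3 R 0.1054
```

First click reached: zero force and the knob moved about 13°. Now the second, with the jump expected at n≈-21.

Call:
move_arm:
  xyz:
    - [4,0,-5]
    - [8,0,-5]
    - [11,0,-5]
    - [14,0,-5]
    - [17,0,-5]
    - [20,0,-5]
    - [22,0,-5]
    - [24,0,-5]
    - [26,0,-5]
    - [27,0,-5]
    - [27,0,-5]
  spin: [0,0,0,0,0,0,0,0,0,0,0]

```text
time_s: 13.05
tool_pos: [0.5198, 0.0066, 0.2302]
orientation: [-90.0, -0.0, -82.1]
force: [0.5, -0.6, -0.6]
gripper_width: 0.0005
```

```bash
python3 -c "
from h import *
nu(); lever()"
```

```text
t 13.05 n,u mm [-18.5 102.4] z 0.2302 F_n,u,z [ 0.7 -0.4 -0.6]
scene mid 78 lever deg 30.4 R 0.1056
scene med 78 lever deg 33.1 R 0.1071
```

Second click (about 30°). The same 27 mm increment for the third, slower near the jump.

Call:
move_arm:
  xyz:
    - [4,0,0]
    - [8,0,0]
    - [11,0,0]
    - [14,0,0]
    - [17,0,0]
    - [19,0,0]
    - [21,0,0]
    - [23,0,0]
    - [24.5,0,0]
    - [26,0,0]
    - [27,0,0]
    - [27,0,0]
  spin: [0,0,0,0,0,0,0,0,0,0,0,0]

```text
time_s: 14.35
tool_pos: [0.5229, -0.0202, 0.2299]
orientation: [-90.0, -0.0, -82.1]
force: [0.9, -0.0, 0.7]
gripper_width: -0.0
```

```bash
python3 -c "
from h import *
nu(); lever()"
```

```text
t 14.35 n,u mm [  8.4 102.9] z 0.2299 F_n,u,z [ 0.2 -0.9  0.7]
scene mid 74 lever deg 45.5 R 0.1059
scene med 74 lever deg 47.6 R 0.1085
```

Third notch (about 45°). I'll retreat back, then up and away, and check.

Call:
move_arm:
  xyz:
    - [-10,0,0]
    - [-25,0,0]
    - [-25,-30,0]
    - [-25,-70,0]
    - [-25,-110,0]
    - [-25,-130,40]
    - [-60,-130,60]
    - [-100,-130,60]
    - [-140,-130,60]
    - [-170,-130,60]
    - [-170,-130,60]
  spin: [0,0,0,0,0,0,0,0,0,0,0]

```text
time_s: 15.55
tool_pos: [0.5578, 0.1618, 0.36]
orientation: [-90.0, 0.1, -81.8]
force: [-0.4, -0.4, 0.6]
gripper_width: -0.0
```

```bash
python3 -c "
from h import *
nu(); lever('f')
for q in('flask','rod_cup','paddle'): print(q,[nets.find_in(c,q)[:1] for c in('scene','top')])
a=cv2.imread('pics/f_top.png');b=cv2.imread('pics/f_scene.png')
cv2.imwrite('pics/f.png',cv2.resize(np.hstack([a,b]),(800,320)))"
```

```text
t 15.55 n,u mm [-167.1   43.4] z 0.36 F_n,u,z [0.4 0.4 0.6]
top mid 71 lever deg 44.6 R 0.1036
top med 71 lever deg 43.6 R 0.1029
scene mid 75 lever deg 36.4 R 0.0972
scene med 75 lever deg 47.6 R 0.1082
flask [[{'point': [0.4871, 0.1652, 0.061], 'confidence': 0.94}], [{'point': [0.4782, 0.1792, 0.0557], 'confidence': 0.71}]]
rod_cup [[{'point': [0.4165, -0.1941, 0.0884], 'confidence': 0.92}], [{'point': [0.4196, -0.1749, 0.0884], 'confidence': 0.96}]]
paddle [[{'point': [0.4185, 0.0213, 0.0171], 'confidence': 0.85}], [{'point': [0.4084, 0.0299, 0.017], 'confidence': 0.8}]]
```

View pics/f.png

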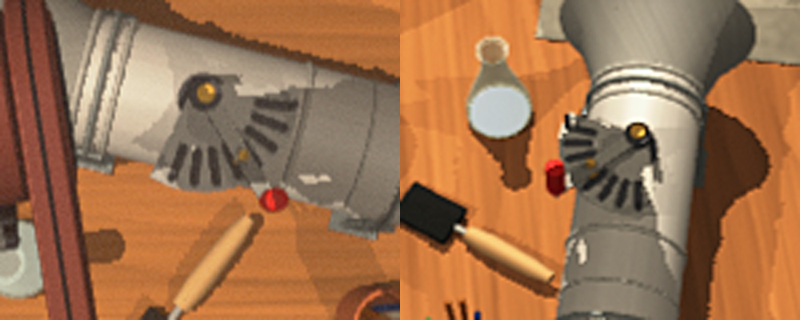

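The lever rests at about 45°, with the knob at (273,200) in the top half, and the robot is clear. The flask, cup and paddle are where they were.

```bash
python3 -c "
from workcell import finish_job; print(finish_job())"
```

```text
the job is handed in; nothing more can be done
None
```

The damper is set: I pushed the lever shut against its stop, then opened it three clicks, and it rests in the third notch. I handed the job in at about 16 s with the robot touching nothing. The lever was only ever pushed, with the closed fingertips.

- **Shut:** the force rose to 9 N while the fingers stopped moving, and the camera then put the lever at 0.7°.
- **Clicks:** after each push the force dropped to zero as the lever jumped ahead. It measured about 12–18°, 30–33° and 45–48°. I stopped the last push about 10 mm short of where the fingers would have met the knob again.
- **Final check:** the top camera gives 44–45°, against 45° for the third notch. In the scene camera one estimate agrees (47.6°). The other reads 36°, but at a knob radius of 97 mm instead of 105 mm, so I disregarded it.
- **Other things:** the flask, rod cup and paddle are within about 6 mm of their first readings, which is about the measuring noise.

Two things went differently than planned. The fingertips sat about 40 mm higher than `tip_reach` implied, so my first approach passed over the knob without touching it. My first opening push met the knob on a finger corner, so I backed off, shifted 10 mm and pushed again. The lever was still in the shut notch then.

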